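Screw the filler plug into the reconditioned oil pump

ROBOT

A 6-joint arm with a two-finger parallel gripper is mounted at the origin on the work surface. World frame = base frame: x ahead of the robot, y to its left, z up, the work surface at z = 0. Lengths are in m, angles in rad, forces in N, time in s.
With the tool pointing down it reaches from about 0.375 to 0.9 m from the base axis. Payload 3.1 kg.
Tool frame: the origin (TCP) lies between the finger pads; the fingertips stand 25 mm ahead of it and the grasp point (between the pads) lies 6 mm ahead of it; y points along the fingers, x is the direction in which the jaws open and shut, and the axes are right-handed (so a half turn about y gives the same grasp; the last joint's range is limited). The gripper opens to 87 mm and grips with 3 to 60 N. Pads are 19 mm wide; open, the fingers measure 117 mm over their backs; the gripper's body (75 mm by 190 mm) begins 51 mm behind the grasp point.
Start: joints at [-1.401, 0.527, 1.433, -0, 1.181, -0.178], TCP at [0.213, -0.588, 0.227] pointing down, gripper open.
Joint ranges: [-3.08, 3.08], [-0.75, 2.2], [0.22, 2.44], [-1.43, 4.57], [0, 2.65], [-2.85, 2.85]. Speed limits (rad/s): [2.79, 2.79, 3.14, 3.14, 3.14, 3.14].

INTERFACE

Orientations are given as a unit quaternion [x, y, z, w].
In Python, from rig import robot gives the robot as it stands.
- The arm moves only by the tool carry_out, never from a script. Its argument "moves" is a list of rows, each a list of 7 numbers: the opening, from 0 (shut) to 1 (fully open), then the shift along the tool's x, y, z in cm, then the turn, a rotation vector about the tool's x, y, z in rad. In form: [[grip, x, y, z, rx, ry, rz], ...]. A call has 1 to 20 rows; each row is the pose to reach, as a shift and turn from the pose commanded when the call began, along the tool's axes at that moment; what a row does not reach only later rows make up. A row lasts 1/10 s, in which the tool goes at most 50 mm and 8.59 degrees, less where a joint would pass 70% of its speed; a pose out of reach is approached as far as the arm can. A call with a gripper value outside its range is refused whole. The fingers move at their own pace and stop on an object; "force" is the grip in N (left out, the last holds). Time passes only in rows, so rows that repeat a pose let the fingers close. It gives the time, the measured TCP pose, the force and the opening at its end, in the units of the state.
- robot.get_obs(): the state, without advancing time (a new reading comes with each control period).
- robot.camera(name): name is "side" or "top" or "wrist"; returns the picture (400x640x3 uint8, red, green, blue); there is no depth.
- robot.camera_params(name): a dict with "fx", "fy", "cx", "cy" (pixels), "k1" (the pictures are not rectified: a ray, as slopes to the right and down, at radius r is drawn at 1 + k1 r^2 times it, then the intrinsics apply), "extrinsics" (4x4, takes a point from camera to world coordinates); the wrist camera has in their place "mount" (4x4, takes a point from camera to tool coordinates, whose origin is the TCP and whose axes are the tool frame's). Camera axes: x right, y down, z forward; pixel columns grow to the right and rows downward; lengths in m; the calibration is good to about 2 mm. A picture is of the moment at which its call begins: read the wrist's pose just before it. camera_params takes no time and is no camera call.
- robot.hand_in(): hands the job in, once; it reports no verdict.
The state is a dict: "time": time; "q": joint angles; "joint_velocities": joint speeds; "joint_torque": joint torques, N m; "position": TCP position; "tool_rot": TCP orientation; "ft_force": force on the tool from outside, world axes, zero at the start; "moment": the same for the moment, N m; "grip_width": finger opening in m.
Only numpy, scipy, OpenCV 4.12 (cv2) and the standard library are available. Lean on these libraries where they do the work, as an engineer would, in place of code of your own. Each camera call takes 0.05 s, during which the arm holds its last target.

TASK

Close the oil pump's filler neck with the red wing plug. Set the plug upright on the neck with its wing in line with the yellow ribs, turn it backward (anticlockwise seen from above) while it rests lightly on the thread until you feel it drop into the thread start, then turn it forward (clockwise) until it is snug and fully home, and let go. Press and turn gently so the thread sleeve is not wrenched loose, and leave the other things on the bench where they are.

Things in the scene. Friction and masses are not known exactly. Their poses are not given: they have to be found in the camera images.
- plug_wing (a point): Red plastic screw plug, loose, about 90 g, standing upright on its nose, 67 mm tall. This point: on its axis in the wing, 55 mm above the underside of the nose; z up, x along the wing. The wing is an upright paddle 44 mm long (x), 14 mm thick (y), from 33 to 67 mm above the underside: grip it across its thickness. The plug looks and works the same after half a turn.
- plug_seat (a point): Centre of the underside of the plug's round red flange (58 mm diameter, 4.8 mm thick), 28.2 mm above the underside of the nose, 26.8 mm below plug_wing; same axes. When the plug is fully home it lies within 0.5 mm of neck_rim.
- plug_tip (a point): A point at one end of the plug's wing, 20 mm from the axis along the wing's x, at the height of plug_wing.
- pump: Aluminium oil pump casting 130 x 100 mm, top at 50 mm, on a dark base plate 170 x 120 mm, fixed to the bench. Origin on the axis of the filler neck at bench level, z up, x along the two yellow ribs (30 x 6 mm, 4 mm high, 33 to 63 mm from the axis on either side of the neck) on the casting's top.
- neck_rim (a point): Centre of the round filler neck's rim, on its axis, 85 mm above the bench; axes as the pump's. Neck: outside 56 mm, bore 44 mm diameter. A black sealing ring stands 3 mm proud of the rim and springs down when squeezed (1.8 N at first touch, 5.4 N when flush).
- sleeve (a joint): How far the brass thread sleeve has been wrenched round in the casting (rad), 0 at the start. It holds up to 0.35 N m and slips beyond that; it must stay put.
- carton: Loose closed cardboard carton 90 x 75 x 60 mm, a bystander; origin at the centre of its underside.
- grease_tin: Loose blue tin, 64 mm in diameter, 95 mm tall, a bystander; origin at the centre of its underside.
- spanner: Loose steel spanner 160 mm long lying on the bench, a bystander; origin at the centre of its underside.
- plug_lugs (a point): Point on the plug's axis level with the undersides of its two thread lugs, 8 mm above the underside of the nose. The lugs stick out of the black shank (30 mm diameter, nose tapered to 24 mm) to 20.5 mm from the axis, along +x and -x, right below the two ends of the wing.
- thread_land (a point): On the neck's axis 6 mm below the rim, level with the flat first land of the greased brass thread sleeve in the bore. Wing in line with the ribs, the lugs always rest on this land (flange 14 mm above the rim). Turned 20 to 88 degrees anticlockwise from there, they drop about 10 mm into the unmarked thread starts, each only about 15 degrees wide with a hard stop behind. A hard stop also ends the land clockwise.
- thread_exit (a point): On the neck's axis 20.2 mm below the rim: where plug_lugs lies when home. Two-start right-hand thread, clockwise from above goes in. Just dropped, the flange stays 3 to 4 mm above the rim; clockwise turning lowers it 0.06 mm per degree. About 65 degrees clockwise from where it could first drop it comes to a hard stop: fully home.
Mind the look-alikes: they are no part of the job. Of the things that look like the part that bears plug_wing, the largest one is meant.

How it is judged:
By the outcome, as a careful person would: the job done as asked, in the order asked, and still so for the second after the job is handed in, with the robot touching nothing.
It also fails if it takes over 51 s, if anything falls off the work surface, if the arm or the gripper's body presses on something with over 40 N, if the wrist force passes 120 N, or if a joint passes its speed limit or range.

## Working session

There is one attempt and no reset: what is moved stays moved. The work goes in short steps, Python scripts to look and compute and a tool call to move; the robot and the scene stay as the last step left them, time stands still between calls to the robot, and variables do not carry over. Pictures are saved under pics/ and viewed, and the job is handed in when it is done.

Besides the shell and the picture viewer there is one more tool, called as a command line: name --pt "numbers of a row" for each row, then --argument value for the rest. carry_out: Moves the arm, as the interface text tells. Its arguments: {"type":"object","properties":{"moves":{"type":"array"},"force":{"type":"number"}},"required":["moves"]}

```bash
mkdir -p pics; ls
python3 - <<'E'
from rig import robot
import cv2
o=robot.get_obs();print(o)
for n in("side","top","wrist"):
    im=robot.camera(n);cv2.imwrite(f"pics/{n}0.png",im[:,:,::-1]);print(n,robot.camera_params(n))
E
```

```text
pics
{'time': 0.0, 'q': array([-1.40149189e+00,  5.28492761e-01,  1.43391531e+00, -9.16512476e-06,
        1.18137602e+00, -1.78485942e-01]), 'joint_velocities': array([-0.00021703, -0.00033052,  0.00036551,  0.00033865,  0.00154091,
       -0.00012808]), 'joint_torque': array([ 5.14502881e-04, -4.40036595e+01, -1.76591635e+01,  6.33126847e-02,
        5.82389056e-02, -1.59529527e-04]), 'position': array([ 0.21292248, -0.58684034,  0.22635114]), 'tool_rot': array([-0.57842129,  0.40649531, -0.40540038,  0.57951782]), 'ft_force': array([-0.03949339,  0.76449211, -0.42332646]), 'moment': array([ 0.01269495, -0.0683092 , -0.03831217]), 'grip_width': 0.0868013026013376}
side {'fx': 437.36707179924804, 'fy': 437.36707179924804, 'cx': 315.1941045665851, 'cy': 200.89729046233728, 'k1': -0.031544895170706175, 'extrinsics': array([[-0.9853642 , -0.11392984,  0.12679665,  0.45362865],
       [-0.170188  ,  0.69969803, -0.69387225,  0.64495636],
       [-0.00966662, -0.70529615, -0.70884688,  0.7418142 ],
       [ 0.        ,  0.        ,  0.        ,  1.        ]])}
top {'fx': 415.688949063602
[... 156 characters left out ...]
  0.05227782,  0.51607933],
       [-0.99958161,  0.01095604,  0.02676873, -0.03257566],
       [-0.02730366, -0.05200043, -0.99827374,  1.03065637],
       [ 0.        ,  0.        ,  0.        ,  1.        ]])}
wrist {'fx': 325.49140064300974, 'fy': 325.49140064300974, 'cx': 319.6538942076002, 'cy': 191.4922045118259, 'k1': -0.02474600198768996, 'mount': array([[ 9.99999761e-01,  3.67659027e-04, -5.85148152e-04,
         2.66917162e-05],
       [ 6.61469486e-04, -2.64090681e-01,  9.64497628e-01,
        -1.58319786e-01],
       [ 2.00074085e-04, -9.64497785e-01, -2.64090861e-01,
         7.33201458e-02],
       [ 0.00000000e+00,  0.00000000e+00,  0.00000000e+00,
         1.00000000e+00]])}
```

View pics/top0.png

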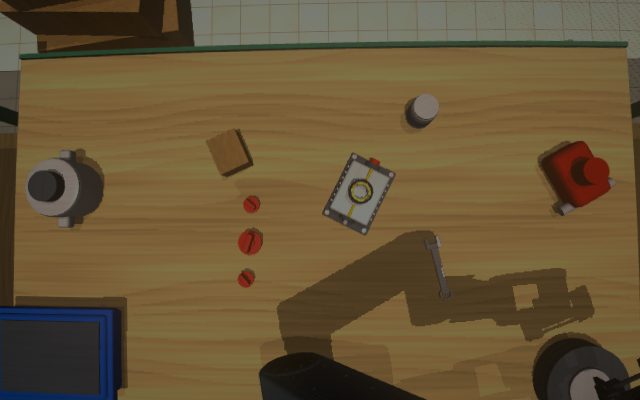

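View pics/side0.png

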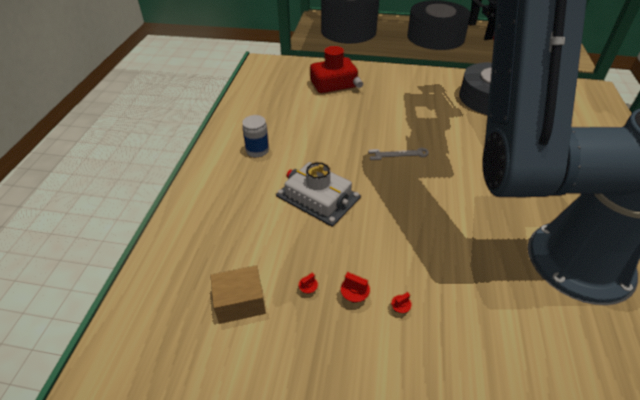

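View pics/wrist0.png

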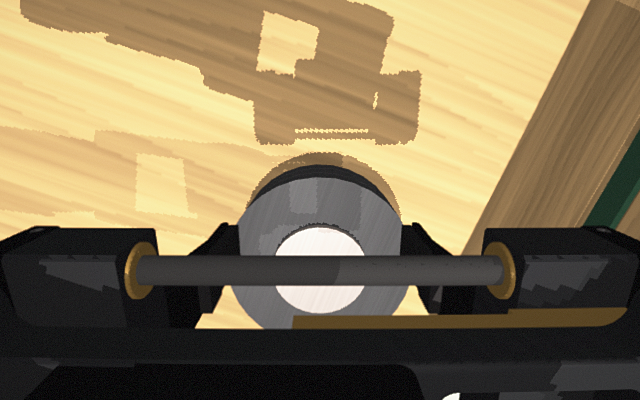

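The top view shows three red plugs, at (251,204), (250,242) and (246,279), plus a red pump knob at (374,161) and a red can at (580,170). The middle plug at (250,242) is the largest. In the side view it's at (354,289). Next I'll take close crops.

```bash
cat > h.py <<'E'
import numpy as np,cv2
from rig import robot
from scipy.spatial.transform import Rotation as R
def ext(n,obs=None):
    p=robot.camera_params(n)
    if n!="wrist": return p,p["extrinsics"]
    o=obs or robot.get_obs();T=np.eye(4);T[:3,:3]=R.from_quat(o["tool_rot"]).as_matrix();T[:3,3]=o["position"]
    return p,T@p["mount"]
def ray(n,uv,E=None):
    p,E0=ext(n);E=E0 if E is None else E
    K=np.array([[p["fx"],0,p["cx"]],[0,p["fy"],p["cy"]],[0,0,1]])
    x=cv2.undistortPoints(np.array([[uv]],float),K,np.array([p["k1"],0,0,0,0.]))[0,0]
    return E[:3,3],E[:3,:3]@np.array([x[0],x[1],1])
def onz(n,uv,z,E=None):
    c,d=ray(n,uv,E);return (c+d*(z-c[2])/d[2])
def proj(n,P,E=None):
    p,E0=ext(n);E=E0 if E is None else E
    P=np.atleast_2d(P);q=(P-E[:3,3])@E[:3,:3];x=q[:,:2]/q[:,2:];r=(x**2).sum(1,keepdims=True)
    return x*(1+p["k1"]*r)*[p["fx"],p["fy"]]+[p["cx"],p["cy"]]
def tri(a,b):
    (c1,d1),(c2,d2)=a,b
    s=np.linalg.lstsq(np.c_[d1,-d2],c2-c1,rcond=None)[0]
    A=c1+d1*s[0];B=c2+d2*s[1];return (A+B)/2,np.linalg.norm(A-B)
def crop(im,x,y,w,h,k,f):
    cv2.imwrite(f,cv2.resize(im[y:y+h,x:x+w,::-1],None,fx=k,fy=k,interpolation=cv2.INTER_CUBIC))
E
python3 - <<'E'
import cv2
from h import *
t=cv2.imread("pics/top0.png")[:,:,::-1];s=cv2.imread("pics/side0.png")[:,:,::-1]
A=cv2.resize(t[190:290,225:275],None,fx=6,fy=6,interpolation=2);B=cv2.resize(t[145:240,315:405],None,fx=5,fy=5,interpolation=2)
C=np.zeros((600,760,3),np.uint8);C[:600,:300]=A;C[:475,305:755]=B;cv2.imwrite("pics/ct.png",C[:,:,::-1])
A=cv2.resize(s[265:320,290:420],None,fx=5,fy=5,interpolation=2);B=cv2.resize(s[155:225,270:365],None,fx=4,fy=4,interpolation=2)
C=np.zeros((600,660,3),np.uint8);C[:275,:650]=A;C[300:580,:380]=B;cv2.imwrite("pics/cs.png",C[:,:,::-1])
E
```

```text
(no output)
```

View pics/ct.png

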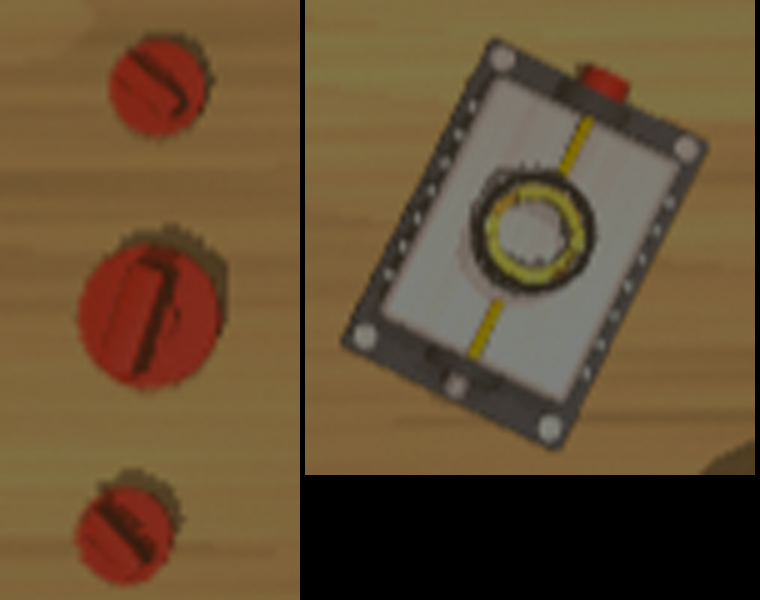

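View pics/cs.png

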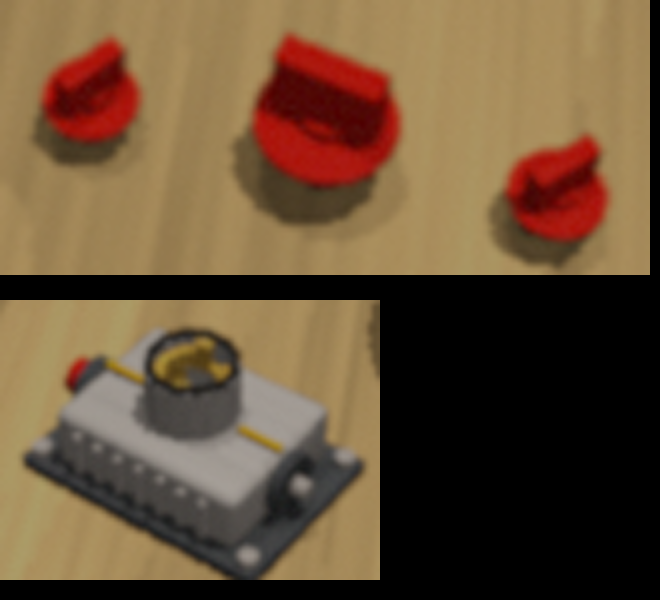

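The large middle plug stands clear at crop centre (150,317), with its wing running near-vertical in the top view. The pump's ribs run from (585,120) to (478,350) in the crop, and the neck ring is centred at (534,231). Next I'll measure these.

Run:
```python
import cv2
from h import *
t=cv2.imread("pics/top0.png");s=cv2.imread("pics/side0.png")
def red(im,x0,y0,x1,y1,big=False):
    h=cv2.cvtColor(im,cv2.COLOR_BGR2HSV);m=(((h[...,0]<6)|(h[...,0]>174))&(h[...,1]>190)&(h[...,2]>40)).astype(np.uint8)
    k=np.zeros_like(m);k[y0:y1,x0:x1]=m[y0:y1,x0:x1];c=max(cv2.findContours(k,0,1)[0],key=cv2.contourArea);return c
c=red(t,225,222,275,265);print("top circ",cv2.minEnclosingCircle(c),cv2.fitEllipse(c))
(u,v),(a,b),_=cv2.fitEllipse(c);print("flange top",onz("top",(u,v),.033), "diam",(a+b)/2/415.7*.998)
# yellow ribs
h=cv2.cvtColor(t,cv2.COLOR_BGR2HSV);m=(h[...,0]>20)&(h[...,0]<35)&(h[...,1]>200)
m[:145]=0;m[240:]=0;m[:,:315]=0;m[:,405:]=0
n,l,st,ce=cv2.connectedComponentsWithStats(m.astype(np.uint8));
for i in range(1,n):
    if st[i,4]>10: print(st[i],ce[i],onz("top",ce[i],.054))
for n in [(534/5-1+315-305/5+0,231/5+145)]:
    print("rim",n,onz("top",n,.088))
# side wing top edge corners (back edge)
P=lambda x,y:(290+x/5,265+y/5)
for q in [(290,38),(385,78),(280,55),(380,97)]: print(q,onz("side",P(*q),.067))
q=lambda x,y:(225+x/6,190+y/6)
for a in [(145,260),(178,258),(103,368),(140,375)]: print(a,onz("top",q(*a),.067))
```

```text
top circ ((249.53175354003906, 242.23016357421875), 11.334236145019531) ((249.20565795898438, 242.47471618652344), (19.79489517211914, 21.875024795532227), 103.04646301269531)
flange top [0.4653284  0.16918247 0.033     ] diam 0.05001994241967292
[366 168   6  12  22] [368.5 173.5] [ 0.62608534 -0.11785869  0.054     ]
[348 205   6  11  21] [350.61904762 210.23809524] [ 0.53999105 -0.07461549  0.054     ]
rim (359.8, 191.2) [ 0.58213675 -0.09453416  0.088     ]
(290, 38) [0.48152137 0.16105788 0.067     ]
(385, 78) [0.44486935 0.17318001 0.067     ]
(280, 55) [0.48427751 0.16929432 0.067     ]
(380, 97) [0.44593389 0.18178336 0.067     ]
(145, 260) [0.48827731 0.16234952 0.067     ]
(178, 258) [0.48895863 0.14944334 0.067     ]
(103, 368) [0.44660863 0.17887692 0.067     ]
(140, 375) [0.44383465 0.16441505 0.067     ]
```

Run:
```python
from h import *
o=robot.get_obs();M=R.from_quat(o["tool_rot"]).as_matrix();print(np.round(M,4),np.degrees(np.arctan2(M[1,0],M[0,0])),o['time'])
w=np.array([.465,.170,.20]);
for tgt in [(.465,.170,.2)]: print(M.T@(np.array(tgt)-o["position"])*100)
```

```text
[[ 3.408e-01 -3.000e-04  9.401e-01]
 [-9.401e-01  1.600e-03  3.408e-01]
 [-1.600e-03 -1.000e+00  3.000e-04]] -70.07285110653497 0.15
[-62.57385999   2.77658359  49.4976667 ]
```

carry_out --pt "1 -36.6 -2.4 47.6 0 0.671 0" --pt "1 -36.6 -2.4 47.6 0 0.671 0" --pt "1 -36.6 -2.4 47.6 0 0.671 0" --pt "1 -36.6 -2.4 47.6 0 0.671 0" --pt "1 -36.6 -2.4 47.6 0 0.671 0" --pt "1 -36.6 -2.4 47.6 0 0.671 0" --pt "1 -36.6 -2.4 47.6 0 0.671 0" --pt "1 -36.6 -2.4 47.6 0 0.671 0" --pt "1 -36.6 -2.4 47.6 0 0.671 0" --pt "1 -36.6 -2.4 47.6 0 0.671 0" --pt "1 -36.6 -2.4 47.6 0 0.671 0" --pt "1 -36.6 -2.4 47.6 0 0.671 0" --pt "1 -36.6 -2.4 47.6 0 0.671 0" --pt "1 -36.6 -2.4 47.6 0 0.671 0" --pt "1 -36.6 -2.4 47.6 0 0.671 0" --pt "1 -36.6 -2.4 47.6 0 0.671 0"

```text
time: 1.75
position: [0.535, -0.0826, 0.2511]
tool_rot: [-0.413, 0.575, -0.574, 0.412]
ft_force: [0.5, -1.0, 0.9]
grip_width: 0.0866
```

Run:
```python
from h import *
o=robot.get_obs();im=robot.camera("wrist");cv2.imwrite("pics/w1.png",im[:,:,::-1])
np.savez("w1.npz",E=ext("wrist",o)[1],q=o["q"],p=o["position"],r=o["tool_rot"]);print(o["q"],o["position"],o["time"],np.abs(o["joint_velocities"]).max())
```

```text
[-3.59443602e-01  3.86478622e-01  1.61440915e+00 -4.11517127e-04
  1.14151784e+00  1.53690845e+00] [ 0.53498666 -0.08257292  0.25113899] 1.75 0.0049579021040798655
```

View pics/w1.png

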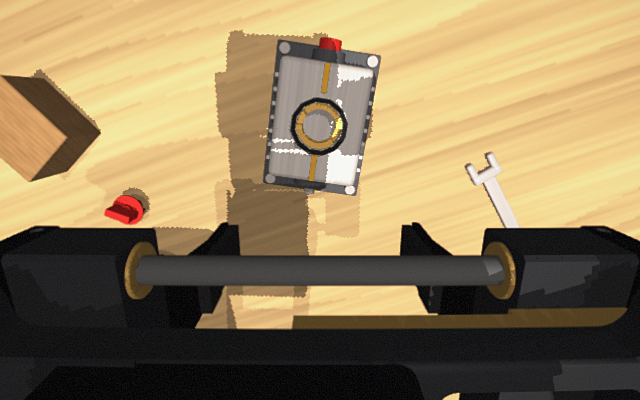

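The wrist view shows the neck ring at about (319,126), with the ribs at (326,77) and (314,168). Next I'll fit both and compare with the top view.

Run:
```python
from h import *
d=np.load("w1.npz");E=d["E"];im=cv2.imread("pics/w1.png")
crop(im[:,:,::-1],260,30,130,170,3.5,"pics/w1c.png")
h=cv2.cvtColor(im,cv2.COLOR_BGR2HSV)
m=((h[...,2]<60)).astype(np.uint8);k=np.zeros_like(m);k[92:160,284:355]=m[92:160,284:355]
n,l,st,ce=cv2.connectedComponentsWithStats(k);i=1+np.argmax(st[1:,4]);print(st[i],ce[i])
c=max(cv2.findContours((l==i).astype(np.uint8),0,1)[0],key=cv2.contourArea)
e=cv2.fitEllipse(c);print(e);print("rim@88",onz("wrist",e[0],.088,E),"@85",onz("wrist",e[0],.085,E))
pts=np.array([onz("wrist",p[0],.088,E) for p in c.astype(float)]);print("dia",np.ptp(pts,0))
m=((h[...,0]>15)&(h[...,0]<32)&(h[...,1]>150)).astype(np.uint8)
L=[]
for (x0,y0,x1,y1) in [(318,62,336,94),(304,154,324,182)]:
    k=np.zeros_like(m);k[y0:y1,x0:x1]=m[y0:y1,x0:x1];n,l,st,ce=cv2.connectedComponentsWithStats(k);i=1+np.argmax(st[1:,4]);P=onz("wrist",ce[i],.054,E);print(st[i],ce[i],P);L.append(P)
v=L[0]-L[1];print("mid",(L[0]+L[1])/2,np.linalg.norm(v),np.degrees(np.arctan2(v[1],v[0])))
```

```text
[291  98  56  57 613] [317.91680261 126.80750408]
((318.4832763671875, 126.10145568847656), (54.47417449951172, 55.63300323486328), 177.63462829589844)
rim@88 [ 0.58361297 -0.09688187  0.088     ] @85 [ 0.58341705 -0.0968016   0.085     ]
dia [5.38844903e-02 5.34756421e-02 5.55111512e-17]
[321  63   9  30 151] [325.41721854  77.43046358] [ 0.62616106 -0.11869252  0.054     ]
[309 155   8  27 126] [312.52380952 167.54761905] [ 0.54060797 -0.07519454  0.054     ]
mid [ 0.58338452 -0.09694353  0.054     ] 0.09597606693963023 -26.95026926096337
```

View pics/w1c.png

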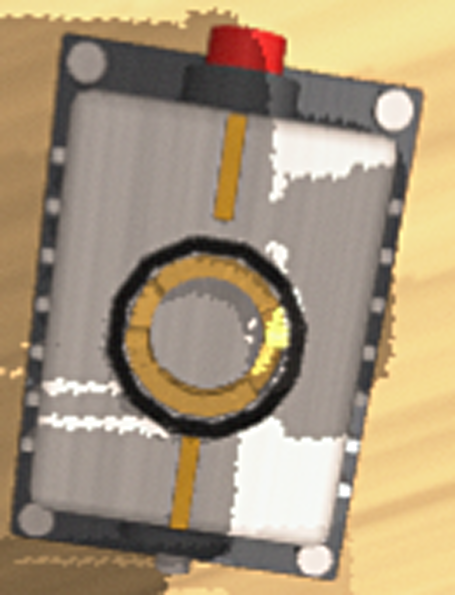

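The wrist and top views agree: neck at (0.5835, -0.0969), ribs at -27.0°, rib spacing 96.0 mm against 96 expected. Now I'll go to the plug.

carry_out --pt "1 -21.7 0 -19.7 0 0 0" --pt "1 -21.7 0 -19.7 0 0 0" --pt "1 -21.7 0 -19.7 0 0 0" --pt "1 -21.7 0 -19.7 0 0 0" --pt "1 -21.7 0 -19.7 0 0 0" --pt "1 -21.7 0 -19.7 0 0 0" --pt "1 -21.7 0 -19.7 0 0 0" --pt "1 -21.7 0 -19.7 0 0 0" --pt "1 -21.7 0 -19.7 0 0 0" --pt "1 -21.7 0 -19.7 0 0 0"

```text
time: 2.8
position: [0.4189, 0.1856, 0.2514]
tool_rot: [0.412, -0.574, 0.575, -0.412]
ft_force: [0.3, 0.3, 0.2]
grip_width: 0.0872
```

Run:
```python
from h import *
o=robot.get_obs();im=robot.camera("wrist");cv2.imwrite("pics/w2.png",im[:,:,::-1])
np.savez("w2.npz",E=ext("wrist",o)[1],q=o["q"],p=o["position"],r=o["tool_rot"]);print(o["q"],o["position"],o["time"],np.abs(o["joint_velocities"]).max())
crop(im,240,60,160,150,4,"pics/w2c.png")
```

```text
[ 1.72578626e-01  2.69352422e-01  1.80505157e+00 -3.38957917e-04
  1.06685297e+00  2.06966477e+00] [0.41892798 0.18560758 0.2513727 ] 2.8 0.0029912121174177466
```

View pics/w2c.png

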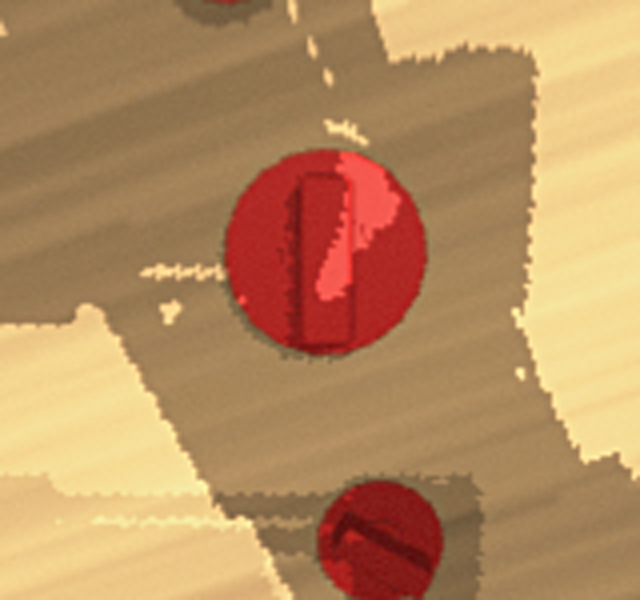

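View pics/w2.png

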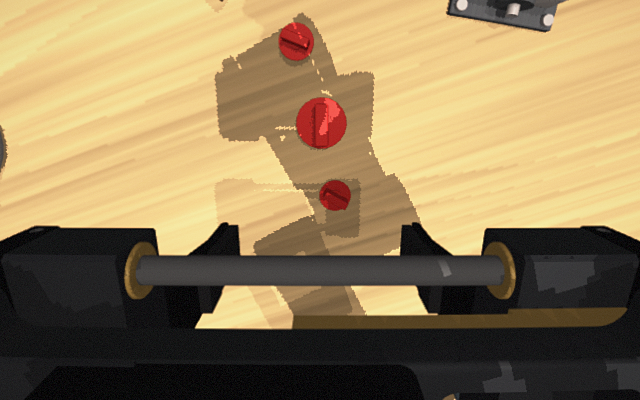

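The crop shows the large plug, with its flange centred at crop (326,252) and the wing's top face between x 303–353 and y 172–346. It's almost in line with the tool z. The smaller plug is clear of it below.

Run:
```python
from h import *
d=np.load("w2.npz");E=d["E"];im=cv2.imread("pics/w2.png")
h=cv2.cvtColor(im,cv2.COLOR_BGR2HSV);m=(((h[...,0]<8)|(h[...,0]>172))&(h[...,1]>140)&(h[...,2]>60)).astype(np.uint8)
k=np.zeros_like(m);k[90:156,285:360]=m[90:156,285:360];c=max(cv2.findContours(k,0,1)[0],key=cv2.contourArea)
e=cv2.fitEllipse(c);print(e);F=onz("wrist",e[0],.031,E);print("flange",F)
pts=np.array([onz("wrist",p[0],.031,E) for p in c.astype(float)]);print("dia",np.ptp(pts,0))
q=lambda x,y:(240+x/4,60+y/4)
W=np.array([onz("wrist",q(*a),.067,E) for a in [(303,172),(353,173),(303,345),(352,347)]]);print(W,W.mean(0))
for a,b in((0,2),(1,3)): v=W[a]-W[b];print(np.linalg.norm(v),np.degrees(np.arctan2(v[1],v[0])))
print(np.linalg.norm(W[0]-W[1]))
M=R.from_quat(d["r"]).as_matrix();print("xhead",np.degrees(np.arctan2(M[1,0],M[0,0])))
for c in (F,W.mean(0)):
    print(M.T@(np.array([c[0],c[1],.063])-d["p"])*100)
```

```text
((320.93682861328125, 122.55192565917969), (49.45105743408203, 50.722389221191406), 6.3723554611206055)
flange [0.46696656 0.16882687 0.031     ]
dia [0.05726265 0.05700649 0.        ]
[[0.48921491 0.16700192 0.067     ]
 [0.48490847 0.15502617 0.067     ]
 [0.44754501 0.1812273  0.067     ]
 [0.44292088 0.16918086 0.067     ]] [0.46614732 0.16810906 0.067     ]
0.04403114468480063 -18.84900646845361
0.044309283616518313 -18.629777438295292
0.012726508809821445
xhead -108.6856557962789
[ 0.04869514 18.83949594  5.08003416]
[ 0.14293916 18.83948152  5.02542498]
```

carry_out --pt "1 0.1 4 5.05 0 0 0" --pt "1 0.1 8 5.05 0 0 0" --pt "1 0.1 12 5.05 0 0 0" --pt "1 0.1 15 5.05 0 0 0" --pt "1 0.1 17 5.05 0 0 0" --pt "1 0.1 18.5 5.05 0 0 0" --pt "1 0.1 18.8 5.05 0 0 0" --pt "1 0.1 18.8 5.05 0 0 0" --pt "0 0.1 18.8 5.05 0 0 0" --pt "0 0.1 18.8 5.05 0 0 0" --pt "0 0.1 18.8 5.05 0 0 0" --pt "0 0.1 18.8 5.05 0 0 0" --pt "0 0.1 18.8 5.05 0 0 0" --pt "0 0.1 18.8 5.05 0 0 0" --pt "0 0.1 18.8 5.05 0 0 0" --pt "0 0.1 18.8 5.05 0 0 0" --force 25

```text
time: 4.45
position: [0.4655, 0.1701, 0.0633]
tool_rot: [-0.413, 0.574, -0.574, 0.413]
ft_force: [-0.6, -0.9, 0.1]
grip_width: 0.031
```

Run:
```python
from h import *
o=robot.get_obs();print(o)
M=R.from_quat(o["tool_rot"]).as_matrix();print("xhead",np.degrees(np.arctan2(M[1,0],M[0,0])),M)
print(M.T@(np.array([.466,.1685,0])-o["position"]))
im=robot.camera("wrist");cv2.imwrite("pics/w3.png",im[:,:,::-1])
```

```text
{'time': 4.45, 'q': array([ 1.24552297e-01,  6.31707150e-01,  1.88716744e+00, -3.17436708e-07,
        6.22753044e-01,  2.01844780e+00]), 'joint_velocities': array([-0.00027212,  0.00183426, -0.00194757,  0.00026458, -0.0022348 ,
       -0.00012481]), 'joint_torque': array([ 5.94073979e-03, -3.85239494e+01, -7.63782263e+00,  6.04728052e-05,
       -8.42977082e-02,  8.12609483e-05]), 'position': array([0.46546022, 0.17014233, 0.06334141]), 'tool_rot': array([-0.41307667,  0.57391933, -0.5739076 ,  0.41305489]), 'ft_force': array([-0.62302137, -0.85841342,  0.0763338 ]), 'moment': array([0.09352833, 0.01957636, 0.02924002]), 'grip_width': 0.030986910854866417}
xhead -108.51220452788924 [[-3.17506651e-01 -3.46861624e-05  9.48256044e-01]
 [-9.48256045e-01 -4.52931903e-06 -3.17506651e-01]
 [ 1.53080414e-05 -9.99999999e-01 -3.14532743e-05]]
[0.001385  0.0633414 0.0010353]
```

View pics/w3.png

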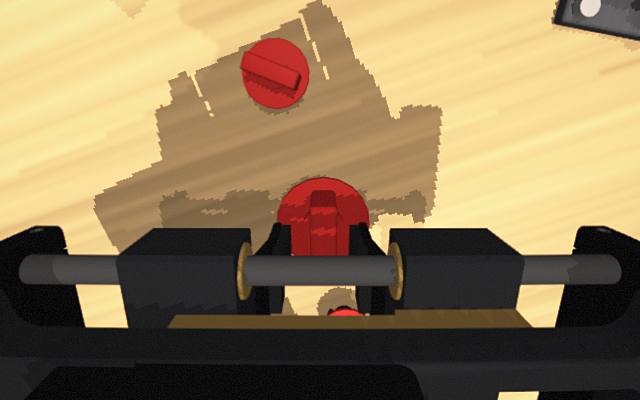

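The jaws are straddling the wing between columns 285 and 360, and they're still closing at 31 mm. I'll finish closing.

carry_out --pt "0 0 0 0 0 0 0" --pt "0 0 0 0 0 0 0" --pt "0 0 0 0 0 0 0" --pt "0 0 0 0 0 0 0" --pt "0 0 0 0 0 0 0" --pt "0 0 0 0 0 0 0"

```text
time: 5.1
position: [0.4654, 0.1701, 0.0633]
tool_rot: [-0.413, 0.574, -0.574, 0.413]
ft_force: [-0.1, -0.0, -0.4]
grip_width: 0.0134
```

Run:
```python
from h import *
o=robot.get_obs();print(o)
```

```text
{'time': 5.1, 'q': array([ 1.24456676e-01,  6.31760965e-01,  1.88717783e+00, -2.66401952e-06,
        6.22780970e-01,  2.01849530e+00]), 'joint_velocities': array([-0.00039849, -0.00043503, -0.00193636,  0.00106613,  0.00011035,
        0.00022335]), 'joint_torque': array([ 1.33263407e-02, -3.88161671e+01, -7.73034096e+00,  5.61098786e-03,
       -8.66623200e-02, -8.74705893e-05]), 'position': array([0.46544988, 0.17009408, 0.06331401]), 'tool_rot': array([-0.41306497,  0.57396366, -0.57392159,  0.41298554]), 'ft_force': array([-0.11349256, -0.01943129, -0.41044277]), 'moment': array([ 0.062226  ,  0.00012826, -0.01214156]), 'grip_width': 0.013367248691729368}
```

Gripped, 13.4 mm against the 14 mm wing. Next I'll lift and carry it to above the neck.

carry_out --pt "0 0 -1 0 0 0 0" --pt "0 0 -4 0 0 0 0" --pt "0 0 -8 0 0 0 0" --pt "0 0 -12 0 0 0 0" --pt "0 0 -15 0 0 0 0" --pt "0 2 -15 1.8 0 0 0" --pt "0 4.5 -15 4.1 0 0.05 0" --pt "0 7.5 -15 6.8 0 0.1 0" --pt "0 10.5 -15 9.5 0 0.147 0" --pt "0 13.5 -15 12.3 0 0.147 0" --pt "0 16.5 -15 15 0 0.147 0" --pt "0 19 -15 17.3 0 0.147 0" --pt "0 20.8 -15 18.9 0 0.147 0" --pt "0 21.6 -15 19.6 0 0.147 0" --pt "0 21.6 -15 19.6 0 0.147 0" --pt "0 21.6 -15 19.6 0 0.147 0" --pt "0 21.6 -15 19.6 0 0.147 0"

```text
time: 6.8
position: [0.5819, -0.0953, 0.2134]
tool_rot: [-0.37, 0.603, -0.602, 0.37]
ft_force: [-0.8, -0.1, -0.4]
grip_width: 0.0138
```

Run:
```python
from h import *
o=robot.get_obs();print(o)
M=R.from_quat(o["tool_rot"]).as_matrix();print("xhead",np.degrees(np.arctan2(M[1,0],M[0,0])))
np.savez("w4.npz",E=ext("wrist",o)[1],p=o["position"],r=o["tool_rot"])
for n in("wrist","top","side"):cv2.imwrite(f"pics/{n}4.png",robot.camera(n)[:,:,::-1])
t=cv2.imread("pics/top4.png")[:,:,::-1];s=cv2.imread("pics/side4.png")[:,:,::-1]
crop(s,250,100,140,120,5,"pics/s4c.png")
```

```text
{'time': 6.8, 'q': array([-3.51990291e-01,  4.96449651e-01,  1.53777385e+00,  4.02704766e-04,
        1.10867524e+00,  1.68739390e+00]), 'joint_velocities': array([ 2.49174931e-03, -7.83211242e-06, -4.09255127e-03, -1.42908671e-03,
       -3.54330467e-03, -2.43836903e-03]), 'joint_torque': array([-3.79228033e-01, -4.19269609e+01, -1.70719886e+01,  9.18995007e-03,
       -8.76373518e-02,  2.33390863e-03]), 'position': array([ 0.58186044, -0.09534341,  0.2133927 ]), 'tool_rot': array([-0.37039276,  0.60289202, -0.60200904,  0.370021  ]), 'ft_force': array([-0.76668393, -0.0925617 , -0.42064064]), 'moment': array([ 0.04407331,  0.02236131, -0.08125735]), 'grip_width': 0.013778884291414913}
xhead -116.8584155673612
```

View pics/wrist4.png

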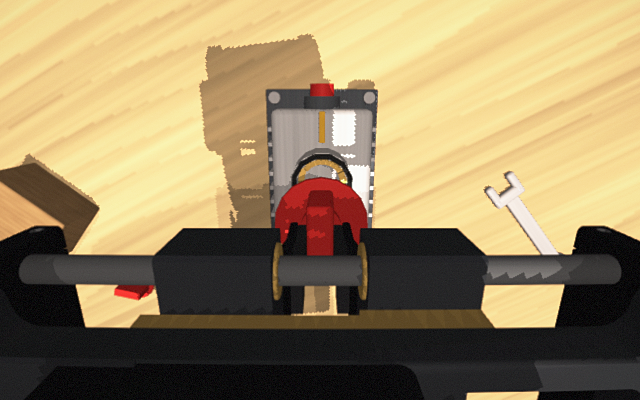

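View pics/s4c.png

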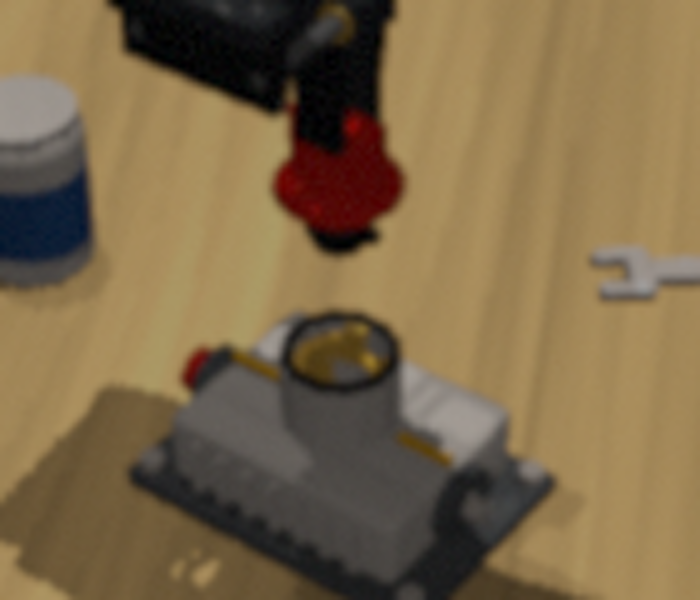

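The plug hangs upright above the neck. The wrist view shows the flange arc's top at (320,178) with the ring arc behind it at (321,150). I'll fit both arcs in this one picture to get the relative offset.

Run:
```python
from h import *
from scipy.optimize import least_squares
d=np.load("w4.npz");E=d["E"];im=cv2.imread("pics/wrist4.png");M=R.from_quat(d["r"]).as_matrix();p=d["p"]
h=cv2.cvtColor(im,cv2.COLOR_BGR2HSV);m=(((h[...,0]<8)|(h[...,0]>172))&(h[...,1]>140)&(h[...,2]>50))
U=[]
for c in range(278,366):
    r=np.where(m[130:232,c])[0]
    if len(r): U.append((c,130+r[0]-.5))
U=np.array(U)
def tool(uv,z): return M.T@(onz("wrist",uv,z,E)-p)
def fit(U,z,r):
    P=np.array([tool(u,z) for u in U])[:,[0,2]]
    s=least_squares(lambda a:np.hypot(P[:,0]-a[0],P[:,1]-a[1])-r,[0,0],loss="soft_l1",f_scale=.0005)
    s2=least_squares(lambda a:np.hypot(P[:,0]-a[0],P[:,1]-a[1])-a[2],[0,0,r],loss="soft_l1",f_scale=.0005)
    print("n",len(U),"fixed r",s.x*1e3,"rms",np.sqrt(np.mean(s.fun**2))*1e3,"free",s2.x*1e3)
zf=p[2]-.006-.0288
print("flange");fit(U,zf,.029);fit(U,zf+.0024,.029)
# ring outer top arc: first dark pixel going down
g=im.max(2)
V=[]
for c in range(302,340):
    r=np.where(g[140:175,c]<75)[0]
    if len(r): V.append((c,140+r[0]-.5))
V=np.array(V);print(V[::5].tolist());print("ring")
fit(V,.088,.028)
n=M.T@(np.array([.5835,-.0969,.085])-p);print("neck by earlier",n*1e3)
crop(im[:,:,::-1],270,120,110,115,5,"pics/w4c.png")
```

```text
flange
n 88 fixed r [-0.35371322  0.07435761] rms 0.2839566327099268 free [-0.33464302  0.36981606 28.74628021]
n 88 fixed r [-0.38929573  0.56666182] rms 0.3047097235723283 free [-0.33774915  1.27383086 28.38901154]
[[302.0, 160.5], [307.0, 157.5], [312.0, 154.5], [317.0, 153.5], [322.0, 153.5], [327.0, 153.5], [332.0, 154.5], [337.0, 157.5]]
ring
n 38 fixed r [0.93453897 1.72241673] rms 0.39858450474022605 free [ 0.71791228  5.15487494 24.7719916 ]
neck by earlier [  0.67436564 128.38954606   2.33787426]
```

View pics/w4c.png

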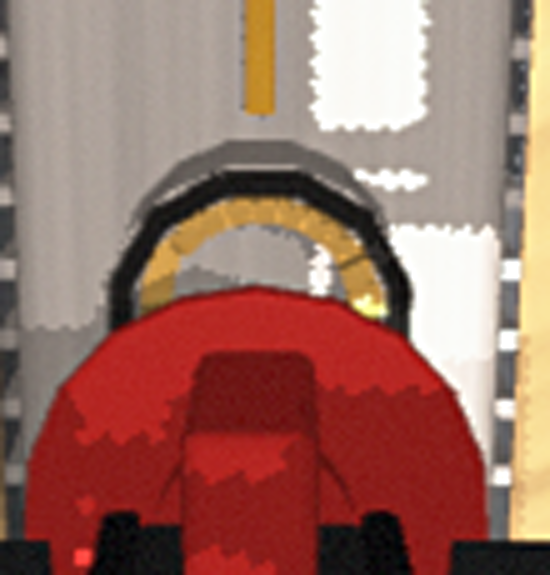

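carry_out --pt "0 0.05 0 0.1 0 0 0" --pt "0 0.1 0.5 0.2 0 0 0" --pt "0 0.1 2 0.2 0 0 0" --pt "0 0.1 3.5 0.2 0 0 0" --pt "0 0.1 4.8 0.2 0 0 0" --pt "0 0.1 5.6 0.2 0 0 0" --pt "0 0.1 5.6 0.2 0 0 0" --pt "0 0.1 5.6 0.2 0 0 0" --pt "0 0.1 5.6 0.2 0 0 0"

```text
time: 7.85
position: [0.5847, -0.099, 0.158]
tool_rot: [0.369, -0.602, 0.603, -0.37]
ft_force: [-0.6, -0.7, 0.1]
grip_width: 0.0138
```

Run:
```python
from h import *
o=robot.get_obs();print(o['position'],o['ft_force'],o['moment'],o['time'])
M=R.from_quat(o["tool_rot"]).as_matrix();print("xhead",np.degrees(np.arctan2(M[1,0],M[0,0])))
print("neck",M.T@(np.array([.5835,-.0969,.085])-o["position"])*1e3)
np.savez("w5.npz",E=ext("wrist",o)[1],p=o["position"],r=o["tool_rot"])
ims={n:robot.camera(n) for n in("wrist","top","side")}
crop(ims["side"],250,110,140,110,5,"pics/s5c.png");crop(ims["wrist"],250,90,140,150,4,"pics/w5c.png");crop(ims["top"],310,140,100,100,5,"pics/t5c.png")
```

```text
[ 0.5846679  -0.09897016  0.15801567] [-0.61480664 -0.73919192  0.11953942] [ 0.02868125 -0.00305669 -0.07451028] 7.85
xhead -116.94250552082512
neck [-1.30272394 73.01276414 -2.09222247]
```

View pics/s5c.png

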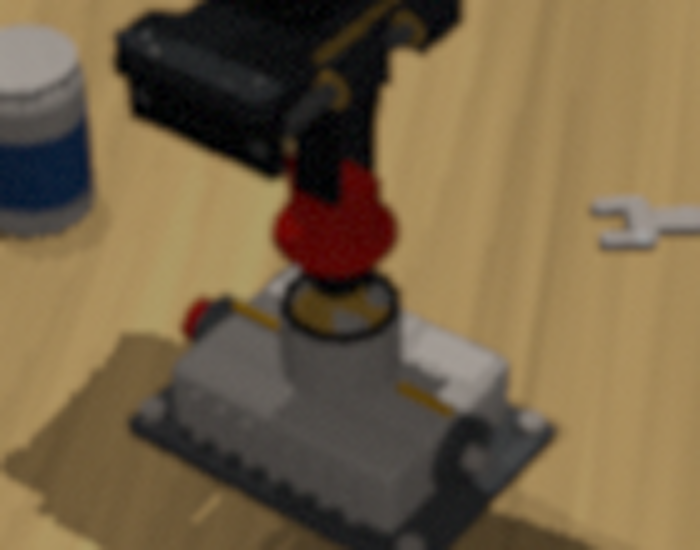

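View pics/w5c.png

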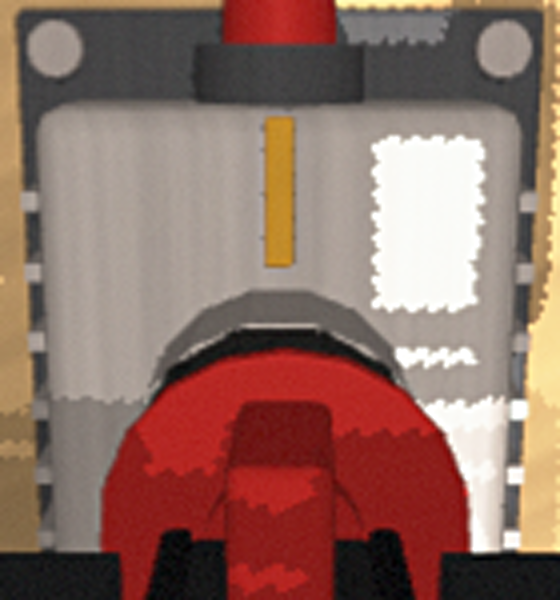

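```bash
cat > arcs.py <<'E'
from h import *
from scipy.optimize import least_squares
def run(im,E,p,r,zring=.088,doring=True,rows=(130,232),rr=.0275):
    M=R.from_quat(r).as_matrix()
    h=cv2.cvtColor(im,cv2.COLOR_BGR2HSV);m=(((h[...,0]<8)|(h[...,0]>172))&(h[...,1]>140)&(h[...,2]>50))
    U=[(c,rows[0]+np.where(m[rows[0]:rows[1],c])[0][0]-.5) for c in range(276,368) if m[rows[0]:rows[1],c].any()]
    tool=lambda uv,z:M.T@(onz("wrist",uv,z,E)-p)
    def fit(U,z,r):
        P=np.array([tool(u,z) for u in U])[:,[0,2]]
        s=least_squares(lambda a:np.hypot(P[:,0]-a[0],P[:,1]-a[1])-r,[0,0],loss="soft_l1",f_scale=.0005)
        return s.x*1e3,np.sqrt(np.mean(s.fun**2))*1e3
    print("flange",fit(U,p[2]-.0348,.029))
    top=dict((c,v) for c,v in U)
    V=[]
    g=im.max(2)
    for c in range(294,346):
        b=int(top.get(c,230))
        rr_=np.where(g[140:b,c]<60)[0]
        if len(rr_): V.append((c,140+rr_[0]-.5))
    print(V[::6])
    for q in(.027,.028): print("ring",q,len(V),fit(np.array(V,float),zring,q))
E
python3 - <<'E'
from arcs import *
d=np.load("w5.npz");o=robot.get_obs();print(o['position'])
for i in range(2):
    d4=np.load("w4.npz"); 
import cv2
im4=cv2.imread("pics/wrist4.png");run(im4,d4["E"],d4["p"],d4["r"])
im=robot.camera("wrist")[:,:,::-1].copy();cv2.imwrite("pics/w5.png",im);run(im,d["E"],d["p"],d["r"])
# ribs
E=d["E"];M=R.from_quat(d["r"]).as_matrix()
h=cv2.cvtColor(im,cv2.COLOR_BGR2HSV);m=((h[...,0]>15)&(h[...,0]<32)&(h[...,1]>150)).astype(np.uint8);m[:110]=0;m[165:]=0;m[:,:305]=0;m[:,335:]=0
n,l,st,ce=cv2.connectedComponentsWithStats(m);i=1+np.argmax(st[1:,4]);print(st[i],ce[i],"rib near",(M.T@(onz("wrist",ce[i],.054,E)-d["p"]))*1e3-[0,0,48])
top=robot.camera("side");print(robot.get_obs()['time'],robot.get_obs()['position'])
E
```

```text
[ 0.58449452 -0.09889183  0.15805322]
flange (array([-0.31065481,  0.07249427]), np.float64(0.28371196072180954))
[(294, np.float64(171.5)), (300, np.float64(161.5)), (306, np.float64(158.5)), (312, np.float64(154.5)), (318, np.float64(153.5)), (324, np.float64(153.5)), (330, np.float64(154.5)), (336, np.float64(157.5)), (342, np.float64(161.5))]
ring 0.027 52 (array([0.90722853, 2.64245188]), np.float64(0.4446516047617496))
ring 0.028 52 (array([1.06816911, 1.53679206]), np.float64(0.4954312439595951))
flange (array([-0.27374176,  0.38137233]), np.float64(0.25270905143396616))
[(294, np.float64(180.5)), (300, np.float64(176.5)), (306, np.float64(173.5)), (312, np.float64(171.5)), (318, np.float64(171.5)), (324, np.float64(171.5)), (330, np.float64(172.5)), (336, np.float64(175.5)), (342, np.float64(178.5))]
ring 0.027 52 (array([-1.14636992, -1.63592736]), np.float64(0.27401894573300833))
ring 0.028 52 (array([-1.15101915, -2.71777007]), np.float64(0.30142144251759556))
[316 119   7  37 227] [319.42290749 137.01321586] rib near [ -1.12184087 104.08753254  -1.82834389]
8.1 [ 0.58428467 -0.09880046  0.15781603]
```

The measured pose and the picture agree. The last move overshot, and the neck is now at x -1.2, z -2.0 mm relative to the TCP, with the flange at (-0.3, +0.4). I'll correct that and check the reading again before going in.

carry_out --pt "0 -0.05 0 -0.12 0 0 0" --pt "0 -0.09 0 -0.23 0 0 0" --pt "0 -0.09 0 -0.23 0 0 0" --pt "0 -0.09 0 -0.23 0 0 0"

```text
time: 8.5
position: [0.5824, -0.0968, 0.1573]
tool_rot: [-0.37, 0.603, -0.603, 0.37]
ft_force: [0.6, 0.8, -1.2]
grip_width: 0.0132
```

```bash
cat > st.py <<'E'
from h import *
o=robot.get_obs();M=R.from_quat(o["tool_rot"]).as_matrix()
print("t",round(o['time'],2),"pos",np.round(o['position'],4),"F",np.round(o['ft_force'],2),"Mo",np.round(o['moment'],3),"xhead",round(np.degrees(np.arctan2(M[1,0],M[0,0])),2),"w",round(o['grip_width'],4),"neck",np.round(M.T@(np.array([.5835,-.0969,.085])-o["position"])*1e3,2),"axis_y",np.round(M[:,1],4),"q6",round(o['q'][5],3),"tau",np.round(o['joint_torque'],3))
E
python3 st.py
```

```text
t 8.5 pos [ 0.5824 -0.0968  0.1573] F [ 0.57  0.75 -1.23] Mo [ 0.066 -0.007 -0.062] xhead -116.94 w 0.0132 neck [-0.46 72.33  1.03] axis_y [-1.e-04  0.e+00 -1.e+00] q6 1.687 tau [ 2.8000e-02 -4.3319e+01 -1.4881e+01  2.4000e-02 -7.2000e-02  0.0000e+00]
```

carry_out --pt "0 0 0.3 0.06 0 0 0" --pt "0 0 0.7 0.06 0 0 0" --pt "0 0 1.1 0.06 0 0 0" --pt "0 0 1.4 0.06 0 0 0" --pt "0 0 1.4 0.06 0 0 0"

```text
time: 9.0
position: [0.5825, -0.097, 0.1426]
tool_rot: [-0.37, 0.603, -0.602, 0.369]
ft_force: [0.4, 0.4, -0.5]
grip_width: 0.0134
```

```bash
python3 st.py
python3 - <<'E'
from arcs import *
o=robot.get_obs();im=robot.camera("wrist");im=im[:,:,::-1].copy();cv2.imwrite("pics/w6.png",im)
run(im,ext("wrist",o)[1],o["position"],o["tool_rot"])
crop(im[:,:,::-1],250,90,140,150,4,"pics/w6c.png")
E
```

```text
t 9.0 pos [ 0.5825 -0.097   0.1426] F [ 0.44  0.39 -0.46] Mo [ 0.117  0.017 -0.035] xhead -116.94 w 0.0134 neck [-0.59 57.56  0.95] axis_y [-1.5e-03  6.0e-04 -1.0e+00] q6 1.687 tau [-2.3000e-02 -4.3632e+01 -1.4439e+01  2.2000e-02 -1.2000e-01  0.0000e+00]
flange (array([-0.22039773,  0.43247877]), np.float64(0.26184846394274486))
[(294, np.float64(180.5)), (300, np.float64(177.5)), (306, np.float64(174.5)), (312, np.float64(172.5)), (318, np.float64(172.5)), (324, np.float64(172.5)), (330, np.float64(172.5)), (336, np.float64(175.5)), (342, np.float64(178.5))]
ring 0.027 52 (array([-0.47976607,  1.08251946]), np.float64(0.323904248189229))
ring 0.028 52 (array([-0.46793762,  0.00840374]), np.float64(0.3368355305447671))
```

View pics/w6c.png

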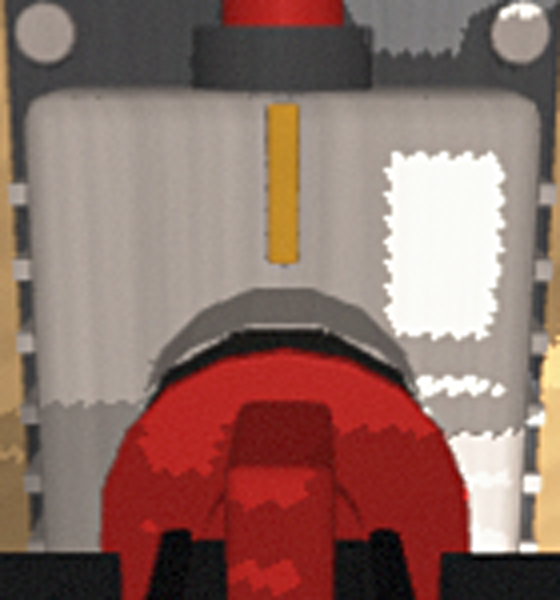

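Flange and ring are now aligned to within about 0.5 mm, and there's no contact force. I'll lower it slowly onto the land.

carry_out --pt "0 0 0.2 0.03 0 0 0" --pt "0 0 0.4 0.03 0 0 0" --pt "0 0 0.6 0.03 0 0 0" --pt "0 0 0.7 0.03 0 0 0" --pt "0 0 0.7 0.03 0 0 0"

```text
time: 9.55
position: [0.5831, -0.0973, 0.1362]
tool_rot: [-0.37, 0.603, -0.603, 0.37]
ft_force: [-0.0, 0.5, -0.9]
grip_width: 0.0139
```

```bash
python3 st.py
```

```text
t 9.55 pos [ 0.5831 -0.0973  0.1362] F [-0.03  0.45 -0.89] Mo [ 0.116 -0.026  0.019] xhead -116.94 w 0.0139 neck [-0.5  51.16  0.21] axis_y [-3.e-04  2.e-04 -1.e+00] q6 1.687 tau [-9.0000e-03 -4.3796e+01 -1.4138e+01  2.2000e-02 -9.2000e-02  0.0000e+00]
```

carry_out --pt "0 0 0.1 0 0 0 0" --pt "0 0 0.2 0 0 0 0" --pt "0 0 0.2 0 0 0 0"

```text
time: 9.85
position: [0.5833, -0.0973, 0.1344]
tool_rot: [0.37, -0.603, 0.603, -0.37]
ft_force: [-0.5, 0.1, -0.2]
grip_width: 0.0137
```

```bash
python3 st.py
```

```text
t 9.85 pos [ 0.5833 -0.0973  0.1344] F [-0.48  0.06 -0.2 ] Mo [0.08  0.029 0.013] xhead -116.94 w 0.0137 neck [-4.600e-01  4.941e+01 -2.000e-02] axis_y [ 2.e-04 -1.e-04 -1.e+00] q6 1.687 tau [-1.8000e-02 -4.3453e+01 -1.3899e+01  1.5000e-02 -1.0700e-01 -0.0000e+00]
```

carry_out --pt "0 0 0.05 0 0 0 0" --pt "0 0 0.1 0 0 0 0" --pt "0 0 0.1 0 0 0 0"

```text
time: 10.15
position: [0.5835, -0.0974, 0.1341]
tool_rot: [0.37, -0.602, 0.603, -0.37]
ft_force: [-1.2, 0.3, 4.4]
grip_width: 0.0134
```

```bash
python3 st.py
```

```text
t 10.15 pos [ 0.5835 -0.0974  0.1341] F [-1.19  0.31  4.36] Mo [0.135 0.206 0.012] xhead -116.94 w 0.0134 neck [-0.41 49.1  -0.29] axis_y [ 9.e-04 -3.e-04 -1.e+00] q6 1.687 tau [-1.4400e-01 -4.0812e+01 -1.3314e+01  1.5000e-02 -3.9200e-01 -2.0000e-03]
```

Contact came at TCP z 0.134, as predicted, with 4.4 N on the thread. I'll ease off slightly and turn backward (anticlockwise, ry negative).

carry_out --pt "0 0 -0.02 0 0 -0.05 0" --pt "0 0 -0.02 0 0 -0.1 0" --pt "0 0 -0.02 0 0 -0.15 0" --pt "0 0 -0.02 0 0 -0.2 0" --pt "0 0 -0.02 0 0 -0.25 0" --pt "0 0 -0.02 0 0 -0.3 0"

```text
time: 10.75
position: [0.5833, -0.0973, 0.1341]
tool_rot: [0.456, -0.54, 0.54, -0.456]
ft_force: [-1.9, 0.9, 3.6]
grip_width: 0.0137
```

```bash
python3 st.py
```

```text
t 10.75 pos [ 0.5833 -0.0973  0.1341] F [-1.88  0.9   3.6 ] Mo [ 0.072  0.3   -0.047] xhead -99.64 w 0.0137 neck [-0.47 49.13  0.07] axis_y [ 5.e-04 -2.e-04 -1.e+00] q6 1.385 tau [-3.0000e-03 -4.1134e+01 -1.3455e+01  6.2000e-02 -4.0100e-01  2.9700e-01]
```

carry_out --pt "0 0 0 0 0 -0.04 0" --pt "0 0 0 0 0 -0.08 0"

```text
time: 10.95
position: [0.5833, -0.0974, 0.1341]
tool_rot: [0.477, -0.521, 0.522, -0.477]
ft_force: [-1.3, -0.7, 4.1]
grip_width: 0.0136
```

```bash
python3 st.py
```

```text
t 10.95 pos [ 0.5833 -0.0974  0.1341] F [-1.34 -0.73  4.07] Mo [ 0.045  0.187 -0.018] xhead -95.08 w 0.0136 neck [-0.54 49.11  0.17] axis_y [ 3.e-04 -3.e-04 -1.e+00] q6 1.305 tau [ 3.2000e-02 -4.1095e+01 -1.3482e+01  8.3000e-02 -4.2100e-01  2.3000e-01]
```

carry_out --pt "0 0 0 0 0 -0.04 0" --pt "0 0 0 0 0 -0.08 0"

```text
time: 11.15
position: [0.5833, -0.0974, 0.1341]
tool_rot: [0.498, -0.502, 0.502, -0.498]
ft_force: [-0.7, 0.5, 4.4]
grip_width: 0.0139
```

```bash
python3 st.py
```

```text
t 11.15 pos [ 0.5833 -0.0974  0.1341] F [-0.71  0.47  4.4 ] Mo [ 0.039  0.257 -0.03 ] xhead -90.49 w 0.0139 neck [-0.47 49.11  0.21] axis_y [ 3.e-04 -2.e-04 -1.e+00] q6 1.225 tau [-2.1000e-02 -4.1140e+01 -1.3497e+01  6.3000e-02 -4.1900e-01  2.3200e-01]
```

carry_out --pt "0 0 0 0 0 -0.04 0" --pt "0 0 0 0 0 -0.08 0"

```text
time: 11.35
position: [0.5832, -0.0974, 0.1341]
tool_rot: [-0.518, 0.482, -0.482, 0.518]
ft_force: [-1.1, 0.4, 5.2]
grip_width: 0.0141
```

carry_out --pt "0 0 0 0 0 -0.04 0" --pt "0 0 0 0 0 -0.08 0"

```text
time: 11.55
position: [0.5832, -0.0974, 0.1341]
tool_rot: [0.536, -0.461, 0.461, -0.536]
ft_force: [-1.5, 0.1, 5.4]
grip_width: 0.0136
```

carry_out --pt "0 0 -0.02 0 0 -0.04 0" --pt "0 0 -0.02 0 0 -0.08 0"

```text
time: 11.75
position: [0.5831, -0.0973, 0.1342]
tool_rot: [0.554, -0.439, 0.439, -0.554]
ft_force: [-1.5, 0.3, 3.6]
grip_width: 0.0136
```

carry_out --pt "0 0 0 0 0 -0.04 0" --pt "0 0 0 0 0 -0.08 0"

```text
time: 11.95
position: [0.5831, -0.0974, 0.1342]
tool_rot: [0.572, -0.416, 0.416, -0.571]
ft_force: [-0.6, -0.3, 3.6]
grip_width: 0.0134
```

carry_out --pt "0 0 0 0 0 -0.04 0" --pt "0 0 0 0 0 -0.08 0"

```text
time: 12.15
position: [0.5831, -0.0974, 0.1342]
tool_rot: [0.588, -0.393, 0.393, -0.588]
ft_force: [-1.4, 0.2, 2.6]
grip_width: 0.0136
```

```bash
python3 st.py
```

```text
t 12.15 pos [ 0.5831 -0.0974  0.1342] F [-1.38  0.2   2.65] Mo [0.014 0.245 0.027] xhead -67.57 w 0.0136 neck [-0.27 49.15  0.56] axis_y [-1.e-04 -2.e-04 -1.e+00] q6 0.825 tau [  0.109 -41.405 -13.624   0.138  -0.408   0.233]
```

carry_out --pt "0 0 0 0 0 -0.04 0" --pt "0 0 0 0 0 -0.08 0"

```text
time: 12.35
position: [0.583, -0.0974, 0.1341]
tool_rot: [0.603, -0.369, 0.369, -0.603]
ft_force: [-0.2, 0.2, 3.6]
grip_width: 0.0137
```

carry_out --pt "0 0 0 0 0 -0.04 0" --pt "0 0 0 0 0 -0.08 0"

```text
time: 12.55
position: [0.5829, -0.0975, 0.134]
tool_rot: [0.617, -0.345, 0.345, -0.617]
ft_force: [-2.0, 0.3, 2.8]
grip_width: 0.0138
```

carry_out --pt "0 0 0.01 0 0 -0.04 0" --pt "0 0 0.01 0 0 -0.08 0"

```text
time: 12.75
position: [0.5828, -0.0972, 0.1336]
tool_rot: [0.631, -0.32, 0.32, -0.631]
ft_force: [-0.9, 0.6, 1.9]
grip_width: 0.0135
```

```bash
python3 st.py
```

```text
t 12.75 pos [ 0.5828 -0.0972  0.1336] F [-0.88  0.62  1.91] Mo [0.149 0.149 0.004] xhead -53.82 w 0.0135 neck [ 0.17 48.61  0.73] axis_y [-7.e-04  3.e-04 -1.e+00] q6 0.585 tau [-1.6000e-01 -4.3022e+01 -1.4080e+01  2.4000e-02 -2.5700e-01  2.7100e-01]
```

carry_out --pt "0 0 0.03 0 0 -0.02 0" --pt "0 0 0.05 0 0 -0.02 0"

```text
time: 12.95
position: [0.5828, -0.097, 0.1329]
tool_rot: [-0.633, 0.315, -0.314, 0.633]
ft_force: [-0.4, 0.9, 0.6]
grip_width: 0.0136
```

```bash
python3 st.py
```

```text
t 12.95 pos [ 0.5828 -0.097   0.1329] F [-0.43  0.86  0.6 ] Mo [ 0.198  0.126 -0.001] xhead -52.79 w 0.0136 neck [ 0.39 47.87  0.64] axis_y [-9.e-04  6.e-04 -1.e+00] q6 0.567 tau [ -0.432 -43.238 -14.218  -0.086  -0.326  -0.06 ]
```

The force has vanished and the tool is sinking, so the drop is at about 63° anticlockwise. I'll follow it down without turning further.

carry_out --pt "0 0 0.15 0 0 -0.02 0" --pt "0 0 0.3 0 0 -0.02 0" --pt "0 0 0.3 0 0 -0.02 0"

```text
time: 13.25
position: [0.5826, -0.0968, 0.1295]
tool_rot: [-0.636, 0.309, -0.307, 0.637]
ft_force: [-1.0, 2.4, -1.0]
grip_width: 0.0141
```

```bash
python3 st.py
```

```text
t 13.25 pos [ 0.5826 -0.0968  0.1295] F [-0.99  2.39 -1.01] Mo [0.453 0.189 0.033] xhead -51.63 w 0.0141 neck [ 0.73 44.5   0.66] axis_y [-0.0016  0.001  -1.    ] q6 0.547 tau [-1.0520e+00 -4.4365e+01 -1.4840e+01 -3.0900e-01 -5.2200e-01  4.0000e-02]
```

carry_out --pt "0 -0.04 0.15 0 0 0 0" --pt "0 -0.04 0.3 0 0 0 0" --pt "0 -0.04 0.4 0 0 0 0" --pt "0 -0.04 0.4 0 0 0 0"

```text
time: 13.65
position: [0.5827, -0.097, 0.1256]
tool_rot: [0.637, -0.308, 0.308, -0.636]
ft_force: [-0.8, 1.4, -2.1]
grip_width: 0.0136
```

```bash
python3 st.py
```

```text
t 13.65 pos [ 0.5827 -0.097   0.1256] F [-0.83  1.4  -2.13] Mo [0.286 0.196 0.068] xhead -51.63 w 0.0136 neck [ 0.46 40.59  0.71] axis_y [-8.e-04  2.e-04 -1.e+00] q6 0.547 tau [-8.3900e-01 -4.5397e+01 -1.4959e+01 -2.3700e-01 -4.6900e-01  3.2000e-02]
```

carry_out --pt "0 -0.02 0.1 0 0 0 0" --pt "0 -0.02 0.2 0 0 0 0" --pt "0 -0.02 0.2 0 0 0 0"

```text
time: 13.95
position: [0.583, -0.0973, 0.1241]
tool_rot: [0.637, -0.308, 0.308, -0.636]
ft_force: [-0.3, 0.1, 0.0]
grip_width: 0.0134
```

```bash
python3 st.py
```

```text
t 13.95 pos [ 0.583  -0.0973  0.1241] F [-0.29  0.13  0.01] Mo [ 0.03   0.144 -0.014] xhead -51.62 w 0.0134 neck [3.000e-02 3.912e+01 6.500e-01] axis_y [ 2.e-04 -6.e-04 -1.e+00] q6 0.547 tau [ -0.046 -44.337 -14.301   0.08   -0.371   0.   ]
```

It has dropped 10 mm. I'll check that it's bottomed with another small press.

carry_out --pt "0 0 0.05 0 0 0 0" --pt "0 0 0.05 0 0 0 0"

```text
time: 14.15
position: [0.583, -0.0971, 0.1238]
tool_rot: [0.637, -0.308, 0.308, -0.636]
ft_force: [0.1, 0.3, -0.4]
grip_width: 0.0137
```

```bash
python3 st.py
```

```text
t 14.15 pos [ 0.583  -0.0971  0.1238] F [ 0.07  0.29 -0.41] Mo [ 0.02   0.238 -0.034] xhead -51.63 w 0.0137 neck [ 0.14 38.77  0.55] axis_y [ 3.e-04 -4.e-04 -1.e+00] q6 0.547 tau [ 5.1000e-02 -4.4235e+01 -1.4236e+01  1.3900e-01 -3.5200e-01 -3.0000e-03]
```

carry_out --pt "0 0 0.05 0 0 0 0" --pt "0 0 0.05 0 0 0 0"

```text
time: 14.35
position: [0.5831, -0.097, 0.1234]
tool_rot: [0.637, -0.308, 0.308, -0.637]
ft_force: [-0.2, -0.6, 0.7]
grip_width: 0.0138
```

```bash
python3 st.py
python3 - <<'E'
from h import *
im=robot.camera("side");crop(im,250,110,140,110,5,"pics/s7c.png")
E
```

```text
t 14.35 pos [ 0.5831 -0.097   0.1234] F [-0.17 -0.61  0.74] Mo [-0.008  0.226 -0.014] xhead -51.62 w 0.0138 neck [ 0.13 38.42  0.41] axis_y [ 6.e-04 -4.e-04 -1.e+00] q6 0.547 tau [ 1.4000e-01 -4.3585e+01 -1.3968e+01  1.8400e-01 -3.7500e-01  2.0000e-03]
```

View pics/s7c.png

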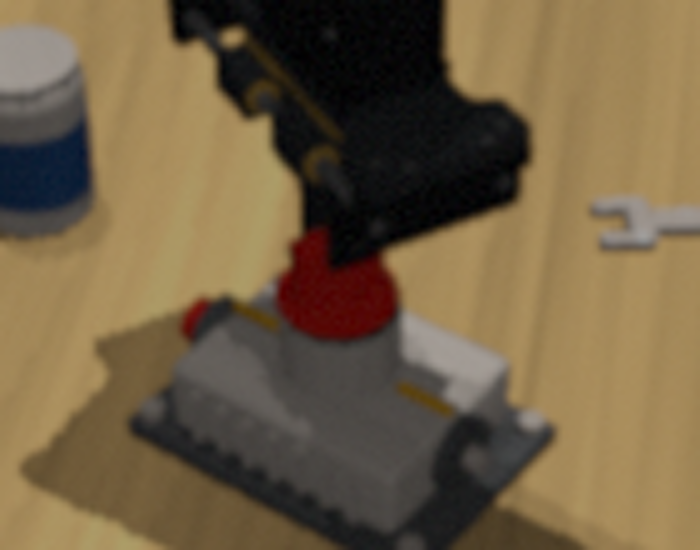

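The flange sits 3.3 mm above the rim, as expected just after the drop. Now I'll turn it forward (clockwise), following the pitch of 0.06 mm/deg.

carry_out --pt "0 0 0.02 0 0 0.06 0" --pt "0 0 0.04 0 0 0.12 0" --pt "0 0 0.06 0 0 0.18 0" --pt "0 0 0.08 0 0 0.24 0" --pt "0 0 0.1 0 0 0.3 0"

```text
time: 14.9
position: [0.5832, -0.0969, 0.1226]
tool_rot: [-0.583, 0.4, -0.401, 0.583]
ft_force: [-1.0, 0.7, 1.9]
grip_width: 0.014
```

```bash
python3 st.py
```

```text
t 14.9 pos [ 0.5832 -0.0969  0.1226] F [-1.    0.67  1.94] Mo [0.081 0.254 0.02 ] xhead -68.95 w 0.014 neck [ 0.05 37.57  0.28] axis_y [ 9.e-04 -3.e-04 -1.e+00] q6 0.85 tau [ 1.8000e-02 -4.2922e+01 -1.3741e+01  1.0400e-01 -4.4800e-01 -3.7800e-01]
```

carry_out --pt "0 0 0.02 0 0 0.06 0" --pt "0 0 0.04 0 0 0.12 0" --pt "0 0 0.06 0 0 0.18 0" --pt "0 0 0.08 0 0 0.24 0" --pt "0 0 0.1 0 0 0.3 0"

```text
time: 15.4
position: [0.5834, -0.0969, 0.1218]
tool_rot: [-0.516, 0.482, -0.483, 0.517]
ft_force: [-1.4, -0.6, 3.1]
grip_width: 0.0137
```

```bash
python3 st.py
```

```text
t 15.4 pos [ 0.5834 -0.0969  0.1218] F [-1.44 -0.56  3.07] Mo [ 0.175  0.367 -0.002] xhead -86.14 w 0.0137 neck [-0.04 36.81  0.07] axis_y [ 1.4e-03 -3.0e-04 -1.0e+00] q6 1.15 tau [-6.7000e-02 -4.2457e+01 -1.3561e+01  4.0000e-02 -4.8400e-01 -3.7400e-01]
```

carry_out --pt "0 0 0.02 0 0 0.05 0" --pt "0 0 0.04 0 0 0.1 0" --pt "0 0 0.06 0 0 0.15 0" --pt "0 0 0.07 0 0 0.2 0"

```text
time: 15.8
position: [0.5835, -0.0969, 0.1212]
tool_rot: [0.465, -0.531, 0.532, -0.466]
ft_force: [-0.3, 0.7, 3.3]
grip_width: 0.0134
```

```bash
python3 st.py
```

```text
t 15.8 pos [ 0.5835 -0.0969  0.1212] F [-0.32  0.75  3.29] Mo [0.266 0.244 0.043] xhead -97.58 w 0.0134 neck [-3.000e-02  3.623e+01 -7.000e-02] axis_y [ 1.7e-03 -3.0e-04 -1.0e+00] q6 1.349 tau [-1.4700e-01 -4.2118e+01 -1.3434e+01 -1.5000e-02 -5.0500e-01 -3.0700e-01]
```

carry_out --pt "0 0 0.02 0 0 0.05 0" --pt "0 0 0.04 0 0 0.1 0" --pt "0 0 0.05 0 0 0.15 0" --pt "0 0 0.06 0 0 0.19 0"

```text
time: 16.2
position: [0.5836, -0.0969, 0.1208]
tool_rot: [0.413, -0.573, 0.574, -0.414]
ft_force: [-2.1, -0.3, 4.0]
grip_width: 0.0138
```

```bash
python3 st.py
```

```text
t 16.2 pos [ 0.5836 -0.0969  0.1208] F [-2.1  -0.32  4.  ] Mo [0.29  0.26  0.044] xhead -108.45 w 0.0138 neck [ 0.04 35.78 -0.21] axis_y [ 2.1e-03 -4.0e-04 -1.0e+00] q6 1.539 tau [ -0.223 -41.839 -13.33   -0.062  -0.515  -0.209]
```

carry_out --pt "0 0 0.01 0 0 0.035 0" --pt "0 0 0.02 0 0 0.07 0" --pt "0 0 0.02 0 0 0.07 0"

```text
time: 16.5
position: [0.5837, -0.097, 0.1206]
tool_rot: [0.393, -0.587, 0.588, -0.394]
ft_force: [-0.2, 0.1, 4.3]
grip_width: 0.014
```

```bash
python3 st.py
```

```text
t 16.5 pos [ 0.5837 -0.097   0.1206] F [-0.16  0.09  4.28] Mo [ 0.305  0.221 -0.03 ] xhead -112.37 w 0.014 neck [ 3.000e-02  3.555e+01 -2.700e-01] axis_y [ 2.2e-03 -4.0e-04 -1.0e+00] q6 1.607 tau [ -0.248 -41.463 -13.036  -0.114  -0.435   0.123]
```

carry_out --pt "0 0 0.01 0 0 0.035 0" --pt "0 0 0.02 0 0 0.07 0"

```text
time: 16.7
position: [0.5837, -0.097, 0.1202]
tool_rot: [0.372, -0.6, 0.601, -0.373]
ft_force: [-1.4, 0.2, 5.2]
grip_width: 0.0135
```

```bash
python3 st.py
```

```text
t 16.7 pos [ 0.5837 -0.097   0.1202] F [-1.43  0.15  5.25] Mo [0.244 0.138 0.037] xhead -116.41 w 0.0135 neck [ 2.000e-02  3.523e+01 -2.400e-01] axis_y [ 2.e-03 -4.e-04 -1.e+00] q6 1.678 tau [ -0.245 -41.481 -13.017  -0.103  -0.432  -0.21 ]
```

carry_out --pt "0 0 0 0 0 0.02 0" --pt "0 0 0.01 0 0 0.04 0" --pt "0 0 0.01 0 0 0.04 0"

```text
time: 17.0
position: [0.5836, -0.097, 0.1201]
tool_rot: [0.36, -0.608, 0.609, -0.361]
ft_force: [-1.7, 1.0, 6.2]
grip_width: 0.0137
```

```bash
python3 st.py
```

```text
t 17.0 pos [ 0.5836 -0.097   0.1201] F [-1.74  0.97  6.19] Mo [0.336 0.201 0.058] xhead -118.66 w 0.0137 neck [-1.000e-02  3.515e+01 -2.200e-01] axis_y [ 2.e-03 -4.e-04 -1.e+00] q6 1.717 tau [ -0.26  -40.502 -12.636  -0.143  -0.432   0.078]
```

carry_out --pt "0 0 0 0 0 0.02 0" --pt "0 0 0 0 0 0.035 0" --pt "0 0 0 0 0 0.035 0"

```text
time: 17.3
position: [0.5835, -0.0971, 0.1202]
tool_rot: [0.35, -0.614, 0.615, -0.351]
ft_force: [-0.9, 0.4, 6.4]
grip_width: 0.0138
```

```bash
python3 st.py
```

```text
t 17.3 pos [ 0.5835 -0.0971  0.1202] F [-0.9   0.38  6.4 ] Mo [0.274 0.146 0.026] xhead -120.65 w 0.0138 neck [-0.12 35.2  -0.19] axis_y [ 1.8e-03 -7.0e-04 -1.0e+00] q6 1.752 tau [ -0.11  -40.386 -12.67   -0.044  -0.474   0.088]
```

carry_out --pt "0 0 0 0 0 0.02 0" --pt "0 0 0 0 0 0.04 0" --pt "0 0 0 0 0 0.04 0"

```text
time: 17.6
position: [0.5834, -0.0973, 0.1202]
tool_rot: [0.338, -0.621, 0.622, -0.338]
ft_force: [-2.1, -0.5, 6.2]
grip_width: 0.0134
```

```bash
python3 st.py;python3 - <<'E'
from h import *
im=robot.camera("wrist");crop(im,250,90,140,150,4,"pics/w8c.png")
E
python3 st.py
```

```text
t 17.6 pos [ 0.5834 -0.0973  0.1202] F [-2.05 -0.52  6.16] Mo [0.128 0.367 0.211] xhead -122.9 w 0.0134 neck [-0.41 35.2  -0.17] axis_y [ 0.0014 -0.0011 -1.    ] q6 1.792 tau [  0.095 -40.286 -12.769   0.164  -0.542   0.218]
t 17.65 pos [ 0.5833 -0.0973  0.1202] F [-2.24 -0.38  7.23] Mo [0.187 0.259 0.138] xhead -122.89 w 0.0135 neck [-0.41 35.15 -0.09] axis_y [ 0.0012 -0.001  -1.    ] q6 1.792 tau [  0.099 -40.283 -12.77    0.161  -0.544   0.167]
```

View pics/w8c.png

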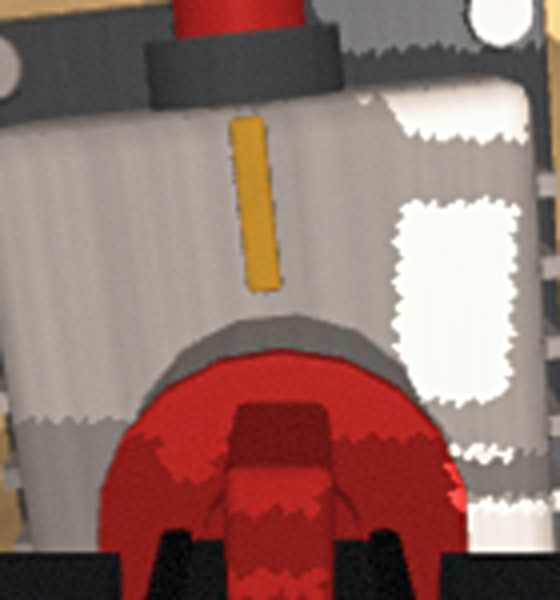

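The moment has jumped to about 0.15–0.2 N·m at the hard stop, with the TCP at 0.1202 (home predicted at 0.1201). That's snug and well below 0.35, so I'll let go and rise straight up.

carry_out --pt "0.5 0 0 0 0 0 0" --pt "0.5 0 0 0 0 0 0" --pt "0.5 0 0 0 0 0 0" --pt "0.5 0 0 0 0 0 0" --pt "0.5 0 0 0 0 0 0" --pt "0.5 0 -1 0 0 0 0" --pt "0.5 0 -3 0 0 0 0" --pt "0.5 0 -6 0 0 0 0" --pt "0.5 0 -10 0 0 0 0" --pt "0.5 0 -13 -2 0 0 0" --pt "0.5 0 -13 -5 0 0 0" --pt "0.5 0 -13 -5 0 0 0" --pt "0.5 0 -13 -5 0 0 0"

```text
time: 18.95
position: [0.5408, -0.0694, 0.2503]
tool_rot: [0.337, -0.621, 0.622, -0.338]
ft_force: [-1.0, 0.2, -0.1]
grip_width: 0.0435
```

```bash
python3 st.py;python3 - <<'E'
from h import *
o=robot.get_obs();E=ext("wrist",o)[1];im=robot.camera("wrist");cv2.imwrite("pics/w9.png",im[:,:,::-1]);np.savez("w9.npz",E=E)
im=robot.camera("side");cv2.imwrite("pics/s9.png",im[:,:,::-1]);crop(im,250,110,140,110,5,"pics/s9c.png")
E
```

```text
t 18.95 pos [ 0.5408 -0.0694  0.2503] F [-0.96  0.23 -0.15] Mo [0.075 0.013 0.017] xhead -122.93 w 0.0435 neck [-9.0000e-02  1.6536e+02  5.0540e+01] axis_y [ 1.5e-03 -6.0e-04 -1.0e+00] q6 1.813 tau [ 3.7900e-01 -3.7945e+01 -1.6703e+01  3.7000e-02  3.3000e-02  1.0000e-03]
```

View pics/w9.png

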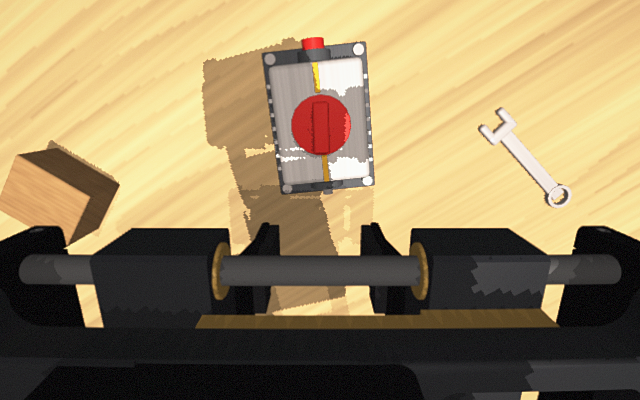

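View pics/s9c.png

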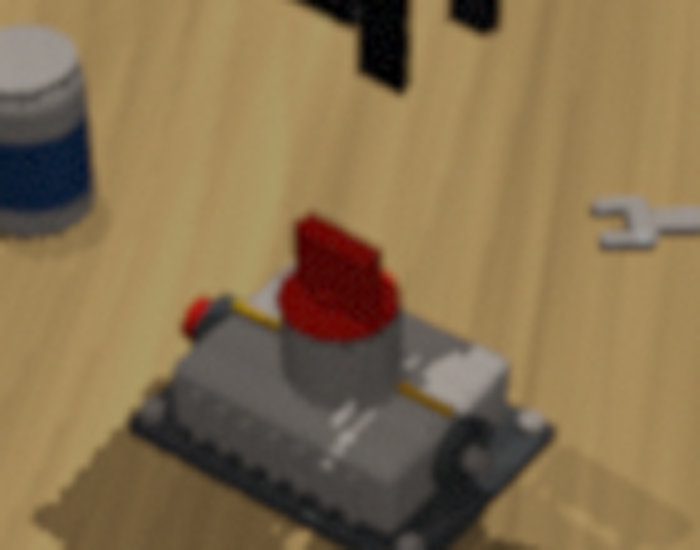

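The plug is on the neck with its flange flat on the rim and no ring or gap showing in the side view. The wing is turned about 6° past the ribs, and the gripper is clear. One last numeric check, including the bystanders.

Run:
```python
from h import *
E=np.load("w9.npz")["E"];im=cv2.imread("pics/w9.png")
h=cv2.cvtColor(im,cv2.COLOR_BGR2HSV);m=(((h[...,0]<8)|(h[...,0]>172))&(h[...,1]>140)&(h[...,2]>60)).astype(np.uint8)
k=np.zeros_like(m);k[85:165,280:365]=m[85:165,280:365];c=max(cv2.findContours(k,0,1)[0],key=cv2.contourArea);e=cv2.fitEllipse(c)
print("flange",onz("wrist",e[0],.087,E),"dia",np.ptp([onz("wrist",p[0],.087,E) for p in c.astype(float)],0)[:2])
crop(im[:,:,::-1],280,85,80,80,6,"pics/w9c.png")
t=robot.camera("top")[:,:,::-1];cv2.imwrite("pics/top9.png",t)
a=cv2.imread("pics/top0.png").astype(int);d=np.abs(a-t).max(2)
for n,(x,y) in dict(carton=(229,152),tin=(422,110),spanner=(440,270),p1=(251,204),p2=(246,279)).items():
    w=10
    if n=="spanner": continue
    print(n,cv2.phaseCorrelate(np.float32(a[y-20:y+20,x-20:x+20].mean(2)),np.float32(t[y-20:y+20,x-20:x+20].mean(2))))
s0=cv2.imread("pics/side0.png")[135:170,355:440].mean(2);s9=cv2.imread("pics/s9.png")[135:170,355:440].mean(2);print("spanner side",cv2.phaseCorrelate(np.float32(s0),np.float32(s9)))
```

```text
flange [ 0.58472654 -0.0977466   0.087     ] dia [0.05706351 0.0571203 ]
carton ((-0.018232460434465025, -0.004890349807499916), 0.9812392255663872)
tin ((-0.04258953613210892, 0.007546671609624411), 1.0005390898883342)
p1 ((0.055156602133337174, 0.03339164536087935), 0.8509135183691978)
p2 ((-0.29140963317368573, 1.2701372710981929), 0.37528776288032534)
spanner side ((0.1311339774712934, -0.32791543225952324), 0.4250417282551895)
```

View pics/w9c.png

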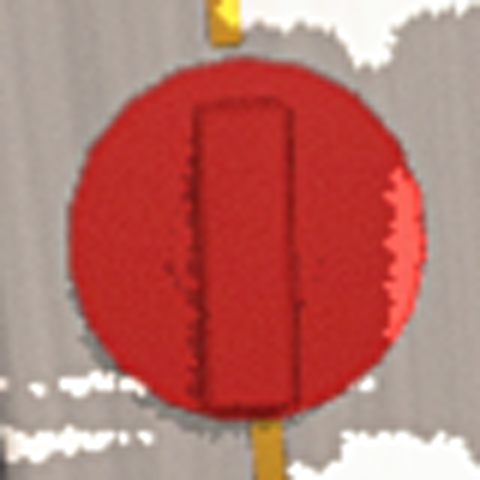

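View pics/top9.png

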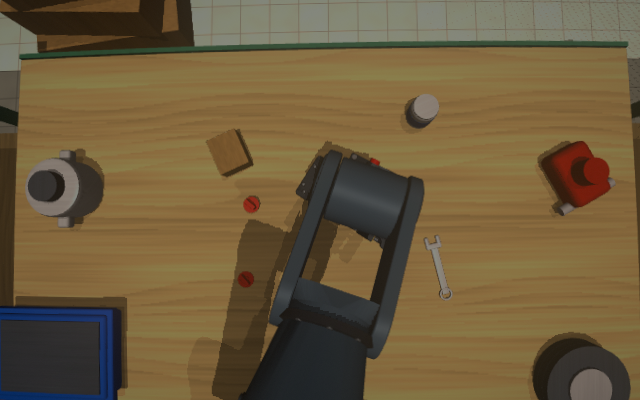

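The last checks are good:
- **Plug:** the flange is concentric with the neck within about 1.5 mm, and the wing stands about 1° back from the jaw heading. The jaws wound up slightly against the hard stop.
- **Bystanders:** they're where they were. The low-response 1.3 px shift for the small plug at (246,279) comes from the arm's shadow, as its pixel hasn't changed.

I'll hand it in.

```bash
python3 -c "
from rig import robot
print(robot.hand_in());print(robot.get_obs()['time'])"
```

```text
the job is handed in; nothing more can be done
None
the job is handed in; nothing more can be done
```

The filler neck is closed. I set the largest red plug on the neck with its wing along the ribs and turned it anticlockwise under 3–5 N. At about 60–63° it dropped 10 mm into the thread start. I then turned it about 71° clockwise to the hard stop, let go and backed off, about 19 s in all.

**Last checks**
- **Fully home:** the tool height at the stop was 0.1202 m, against 0.1201 m predicted for home, and no gap shows under the flange in the side view.
- **Gentle:** the highest turning moment I read was about 0.2 N·m, below the 0.35 N·m the sleeve holds. The sleeve itself can't be seen, so that it stayed put is inferred.
- **Bystanders:** the carton and the grease tin match their first pictures to within 0.05 px.

**Weak or slightly off**
- The spanner (0.3 px) and one small plug (1.3 px) matched poorly in the automatic comparison because of shadows. By eye, both look unmoved.
- The last picture puts the flange centre about 1.5 mm from the neck position measured earlier. That is within the calibration error.

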